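# Run the dish carriage to the red stop

## Robot

A 7-joint arm with a two-finger parallel gripper is mounted at the origin on a cart in front of the work surface, level with it; the furniture and walls round the work are solid. World frame = base frame: x ahead of the robot, y to its left, z up, the work surface at z = 0. Lengths are in m, angles in rad, forces in N, time in s.
With the tool pointing down it reaches from about 0.4 to 0.9 m from the base axis. Payload 5.6 kg.
Tool frame: the origin (TCP) lies midway between the tips of the shut fingers; the grasp point (between the pads) lies 19 mm behind it (manip.tcp_to_grasp is the distance from the TCP to the grasp point, in m); z points along the fingers, y is the direction in which the jaws open and shut (so a half turn about z gives the same grasp; the last joint's range is limited). The gripper opens to 92 mm and grips with 3 to 60 N. Pads are 20 mm wide; open, the fingers measure 128 mm over their backs; the gripper's body (75 mm by 189 mm) begins 69 mm behind the grasp point.
Start: joints at [-1.276, 0.468, -0.012, 1.603, 0.006, 1.071, -0.056], TCP at [0.215, 0.613, 0.215] pointing down, gripper open.
Joint ranges: [-2.53, 2.53], [-0.31, 2.02], [-1.57, 1.55], [0.28, 2.44], [-1.29, 4.43], [0.15, 1.84], [-2.92, 2.92]. Speed limits (rad/s): [2.57, 2.57, 3.14, 3.14, 3.14, 3.14, 3.14].

## Interface

Orientations are given as a unit quaternion [w, x, y, z].
In Python, from bench import manip gives the robot as it stands.
- The arm moves only by the shell command python3 -m jog 'ROWS'. ROWS is JSON, a list that holds one entry, the list of rows, each a list of 7 numbers: the turn, a rotation vector about the tool's x, y, z in degrees, then the shift along the tool's x, y, z in m, then the opening, from 0 (shut) to 1 (fully open). A call has 1 to 20 rows; each row is the pose to reach, as a shift and turn from the pose commanded when the call began, along the tool's axes at that moment; what a row does not reach only later rows make up. A row lasts 1/10 s, in which the tool goes at most 50 mm and 8.59 degrees, less where a joint would pass 70% of its speed; a pose out of reach is approached as far as the arm can. A call with a gripper value outside its range is refused whole. The fingers move at their own pace and stop on an object; the grip force is fixed at half the most. Time passes only in rows, so rows that repeat a pose let the fingers close. It gives the time, the measured TCP pose, the force and the opening at its end, in the units of the state.
- manip.get_obs(): the state, without advancing time (a new reading comes with each control period).
- manip.snapshot(name): name is "scene" or "top"; returns a dict with "img" (384x512x3 uint8, red, green, blue), "K" (3x3 intrinsics, pixels), "k1" (the pictures are not rectified: a ray, as slopes to the right and down, at radius r is drawn at 1 + k1 r^2 times it, then the intrinsics apply), "R" (3x3) and "t" (3): a world point X has camera coordinates R X + t. Camera axes: x right, y down, z forward; pixel columns grow to the right and rows downward; lengths in m; the calibration is good to about 2 mm. A picture is of the moment at which its call begins. There is no depth.
- manip.job_done(): hands the job in, once; it reports no verdict.
The state is a dict: "time": time; "qpos": joint angles; "qvel": joint speeds; "effort": joint torques, N m; "eef_pos": TCP position; "tool_rot": TCP orientation; "ft_force": force on the tool from outside, world axes, zero at the start; "moment": the same for the moment, N m; "gripper_width": opening from 0.0 (shut) to 1.0 (fully open).
Only numpy, scipy, OpenCV 4.12 (cv2) and the standard library are available. Lean on these libraries where they do the work, as an engineer would, in place of code of your own. Each camera call takes 0.05 s, during which the arm holds its last target. There are 200 camera calls.

## Task

Bring the culture dish to its viewing position: with closed fingertips press down the yellow brake button in the middle of the carriage and, keeping it pressed so that the brake stays off, push the carriage along its rail until it rests against the red stop (not the black one). Then let go so that the button springs up and the brake holds the carriage there. Do not touch or lift the dish out of its nest on the carriage, and leave the stopper, the marker and the other dish where they are.

Things in the scene. Friction and masses are not known exactly. Their poses are not given: they have to be found in the camera images.
- rail: aluminium slide rail fixed to the bench, 70 mm wide (its x), 420 mm long (its y, the sliding direction), beams 40 mm high, black end blocks 46 mm high; origin under its centre at bench height. Its black graduations face its -x side. It may be yawed up to 0.25 rad
- carriage (a joint): position of the grey carriage along the rail's +y (m); 0 at the start, in the middle of the rail. The carriage is 60 mm wide, 90 mm long along the rail and its top is 58 mm above the bench; a round nest (70 mm across, centred 85 mm to the rail's +x side of the carriage) holds the pink dish. With the button up the brake holds it against about 15 to 20 N; with the button down it slides with about 2 N. Dragging it along with the brake on is a fault
- button (a joint): how far the yellow brake button is pressed down (m): 0 up (brake on), 0.006 fully down on a hard stop. It counts as pressed from 0.002; press it well down, allowing for the give of the arm. The spring pushes up with 12 N at the start and 14 N when fully down; it springs up by itself when released, and the brake grips again
- button_top (a point): middle of the button's flat top, 65 mm above the bench when up. Cap 44 mm across the rail, 56 mm along it, with a 4 mm high ridge at each end across the rail, leaving 46 mm of flat top between the ridges along the rail for the fingertips. Pressed fully, the flat top is still 1 mm above the carriage round it. It moves with the carriage; axes as the rail's (x across, y along)
- carriage_mid (a point): middle of the carriage at the height of its top (58 mm above the bench); its end faces lie 45 mm from this point along the rail. It touches the red stop when this point is 53 mm from red_stop_mid
- red_stop_mid (a point): middle of the red stop, at 58 mm above the bench: a red block clamped across the rail, 66 mm wide, 16 mm thick along the rail (faces 8 mm either side of this point), top 62 mm above the bench. It is fixed, on either side of the carriage, 115 to 165 mm from the rail's middle
- black_stop_mid (a point): the same point of the black stop, which is of the same size and is fixed on the other side of the carriage; not the goal
- dish: pink culture dish with lid, 58 mm across, 15 mm high, origin under its centre; lies loose in the nest on the carriage (underside 45 mm above the bench, top 60 mm) and rides with it; not to be touched
- stopper: dark red rubber stopper, 27 mm across, 30 mm high, standing loose on the bench beside the rail's far side; bystander
- tan_dish: tan culture dish with lid, 58 mm across, 15 mm high, loose on the bench beside the rail's far side; bystander
- marker: white marker with a blue cap, 145 mm long, 15 mm thick, lying loose on the bench on the robot's side of the rail; bystander

How it is judged:
On the way, in this order (a step that is already met when the one before it is completed fails the run):
1. the brake button is pressed down (value of joint button above 0.002 m), for 0.1 s.
2. the carriage is against the red stop (horizontal distance between carriage_mid and red_stop_mid below 0.056 m), for 0.2 s.
At the end, for the whole second after the job is handed in: the carriage stands at rest within 3 mm of the red stop, the button is up again (within 1.5 mm) so that the brake holds, and the dish lies flat in its nest (horizontal distance between carriage_mid and red_stop_mid below 0.056 m and value of joint button below 0.0015 m and velocity of joint carriage between -0.005 and 0.005 m/s and horizontal distance between dish and carriage_mid between 0.078 and 0.092 m and z of dish in the frame of rail below 0.049 m and angle between dish's own z axis and vertical below 0.1 rad); the robot touches nothing.
It fails at once if the carriage is dragged along by the fingers with the brake on (button pressed less than 0.5 mm) (value of joint button below 0.0005 m and contact force between the fingers and carriage above 10 N and distance of carriage_mid from where it was at the start of the episode above 0.01 m and horizontal distance between carriage_mid and red_stop_mid above 0.056 m and (velocity of joint carriage above 0.005 m/s or velocity of joint carriage below -0.005 m/s)).
It fails at once if the dish on the carriage is touched by the robot (contact force between any of the arm, the fingers and dish above 1 N).
It fails at once if the dish leaves its nest (lifted more than 8 mm) (z of dish in the frame of rail above 0.0525 m).
It fails at once if the stopper, the marker or the tan dish is moved more than 20 mm (distance of any of stopper, marker, tan_dish from where it was at the start of the episode above 0.02 m).
It also fails if it takes over 32 s, if anything falls off the work surface, if the arm or the gripper's body presses on something with over 40 N, if the wrist force passes 120 N, or if a joint passes its speed limit or range.

## Working session

There is one attempt and no reset: what is moved stays moved. The work goes in short steps, Python scripts to look and compute and a shell command to move; the robot and the scene stay as the last step left them, time stands still between calls to the robot, and variables do not carry over. Pictures are saved under pics/ and viewed, about 8 in all and at most 12, crops included, and the job is handed in when it is done.

```bash
mkdir -p pics; ls; python3 - <<'E'
from bench import manip
import cv2,pickle
for n in("scene","top"):
    s=manip.snapshot(n);pickle.dump(s,open(n+".pkl","wb"))
    cv2.imwrite(f"pics/{n}0.png",s["img"][:,:,::-1]);print(n,s["K"],s["k1"],s["R"],s["t"])
print(manip.get_obs())
E
```

```text
pics
scene [[430.24372032   0.         250.90121091]
 [  0.         430.24372032 188.87811823]
 [  0.           0.           1.        ]] -0.053707037294998844 [[-0.87514656 -0.48383702  0.00449945]
 [-0.3712135   0.66541464 -0.64762945]
 [ 0.3103531  -0.56844094 -0.76194216]] [0.50170558 0.24193898 0.84450566]
top [[469.47368442   0.         264.28862933]
 [  0.         469.47368442 189.63237876]
 [  0.           0.           1.        ]] -0.07492882391681906 [[ 0.01239193 -0.99992007 -0.00250926]
 [-0.99544401 -0.01209912 -0.0945771 ]
 [ 0.09453918  0.00366982 -0.99551438]] [0.01651524 0.57659098 0.9591538 ]
{'time': 0.1, 'qpos': array([-1.27599281,  0.46824137, -0.01159809,  1.60352307,  0.00596081,
        1.07142363, -0.05631217]), 'qvel': array([ 5.60986280e-04,  9.00857987e-04,  2.29899710e-05, -1.89307972e-03,
        2.28433926e-04, -4.12219899e-04,  1.80811767e-03]), 'effort': array([ 7.93751497e-04, -5.21643984e+01, -1.26760011e-02, -2.44367015e+01,
       -5.67785930e-02,  1.41044895e-02,  9.93170875e-05]), 'eef_pos': array([0.2153015 , 0.61274836, 0.21377008]), 'tool_rot': array([-9.06550810e-05,  1.68148925e-01,  9.85761295e-01, -7.75136185e-04]), 'ft_force': array([0.76238058, 0.14527951, 0.3725503 ]), 'moment': array([-0.00854659, -0.02106624, -0.01059839]), 'gripper_width': 1.0018833808414598}
```

View pics/scene0.png

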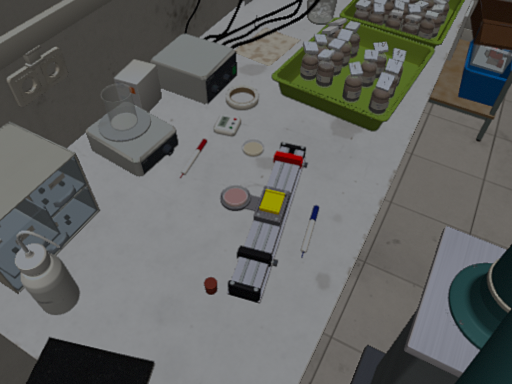

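View pics/top0.png

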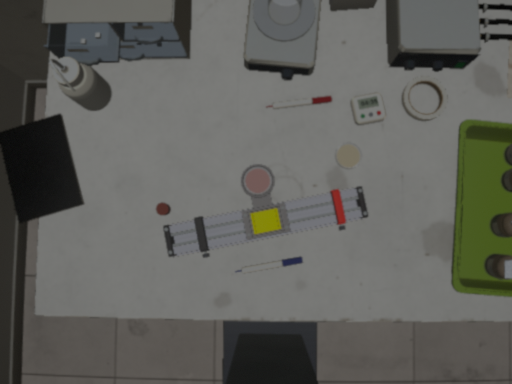

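The scene view shows the yellow button at (272,202), the red stop at (290,158) and the black stop at (255,255). In the top view they are at (266,221), (339,207) and (202,234), so the red stop lies towards world −y. Next I measure from both views.

```bash
cat >h.py <<'E'
import cv2,numpy as np
def rays(s,px):
    d=np.array([s["k1"],0,0,0,0.])
    u=cv2.undistortPoints(np.float64(px).reshape(-1,1,2),s["K"],d).reshape(-1,2)
    return -s["R"].T@s["t"],np.c_[u,np.ones(len(u))]@s["R"]
def plane(s,px,z):
    o,d=rays(s,px);return o+d*((z-o[2])/d[:,2])[:,None]
def tri(a,pa,b,pb):
    o1,d1=rays(a,[pa]);o2,d2=rays(b,[pb])
    A=np.c_[d1[0],-d2[0]];k=np.linalg.lstsq(A,o2-o1,rcond=None)[0]
    p,q=o1+k[0]*d1[0],o2+k[1]*d2[0];return (p+q)/2,np.linalg.norm(p-q)
def blob(s,col,near):
    h=cv2.cvtColor(s["img"],cv2.COLOR_RGB2HSV)
    H,S,V=[h[...,i].astype(int) for i in range(3)]
    m={"yellow":(abs(H-29)<6)&(S>170)&(V>90),"red":((H<6)|(H>174))&(S>170)&(V>90)}[col]
    cs,_=cv2.findContours(m.astype(np.uint8),cv2.RETR_EXTERNAL,cv2.CHAIN_APPROX_NONE)
    cs=[c for c in cs if cv2.contourArea(c)>40]
    return min(cs,key=lambda c:np.hypot(*(c.mean((0,1))-near)))
def cen(c):
    M=cv2.moments(c);return M["m10"]/M["m00"],M["m01"]/M["m00"]
E
python3 - <<'E'
from h import *;import pickle
S=pickle.load(open("scene.pkl","rb"));T=pickle.load(open("top.pkl","rb"))
np.set_printoptions(precision=4,suppress=True)
for col,ns,nt,z in(("yellow",(272,202),(266,221),.066),("red",(290,158),(339,207),.062)):
    a,b=blob(S,col,ns),blob(T,col,nt)
    print(col,cen(a),cen(b),cv2.contourArea(a),cv2.contourArea(b))
    print(" tri",*tri(S,cen(a),T,cen(b)))
    for s,c in((S,a),(T,b)):
        P=plane(s,c.reshape(-1,2),z)[:,:2]
        r=cv2.minAreaRect(np.float32(P*1000));bx=cv2.boxPoints(r)
        print(" plane rect",r, plane(s,[cen(c)],z)[0])
# rail yaw: red -> black end posts, top view
p=plane(T,[(202,234)],.062)[0];print("black",p)
E
python3 - <<'E'
import cv2,pickle,numpy as np
o=[]
for n,(x,y) in(("scene",(215,130)),("top",(150,160))):
    i=pickle.load(open(f"{n}.pkl","rb"))["img"][:,:,::-1]
    w,h=(110,180) if n=="scene" else (230,110)
    o.append(cv2.resize(i[y:y+h,x:x+w],None,fx=3.2,fy=3.2,interpolation=2))
H=576;o=[cv2.copyMakeBorder(k,0,H-k.shape[0],0,0,0) for k in o]
j=np.hstack(o);cv2.imwrite("pics/crop.png",cv2.resize(j,None,fx=.72,fy=.72,interpolation=cv2.INTER_AREA))
E
```

```text
yellow (271.8366174055829, 201.2204433497537) (265.3563106796116, 220.8) 406.0 515.0
 tri [0.5099 0.0205 0.0605] 0.00030813103489368886
 plane rect ((508.36480712890625, 23.599475860595703), (43.9527702331543, 61.22021484375), 11.8289794921875) [0.5079 0.0245 0.066 ]
 plane rect ((510.06048583984375, 20.55440330505371), (41.681888580322266, 53.58690643310547), 11.98434066772461) [0.5099 0.0205 0.066 ]
red (289.23444976076553, 155.91068580542264) (338.11448834853087, 206.29078014184395) 104.5 164.5
 tri [ 0.5399 -0.1278  0.0564] 0.0031603510481293577
 plane rect ((537.15478515625, -120.75497436523438), (67.25585174560547, 24.740997314453125), 11.75553035736084) [ 0.5364 -0.1232  0.062 ]
 plane rect ((541.1151733398438, -126.29141235351562), (66.21440124511719, 12.389398574829102), 12.077645301818848) [ 0.541  -0.1263  0.062 ]
black [0.4818 0.1478 0.062 ]
```

View pics/crop.png

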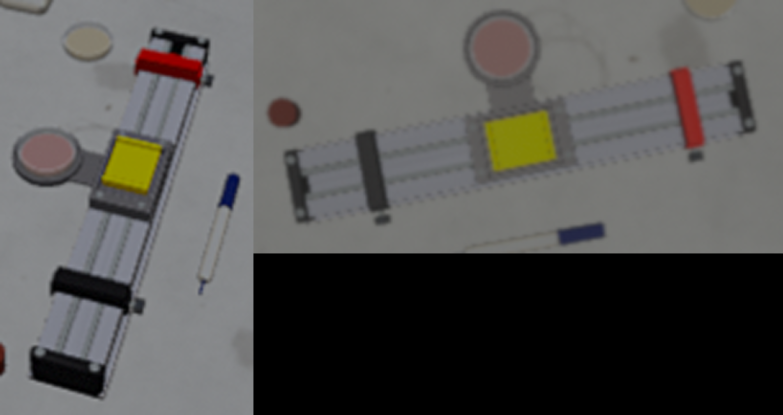

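The crops agree with a rail yaw of about +12°, with the button at (0.510, 0.0205) and about 97 mm of travel towards the red stop. I'll move above the button with the jaws across the rail and the fingers shut.

```bash
python3 -m jog '[[[0,0,58.7,-0.474,-0.461,0.05,0],[0,0,58.7,-0.474,-0.461,0.05,0],[0,0,58.7,-0.474,-0.461,0.05,0],[0,0,58.7,-0.474,-0.461,0.05,0],[0,0,58.7,-0.474,-0.461,0.05,0],[0,0,58.7,-0.474,-0.461,0.05,0],[0,0,58.7,-0.474,-0.461,0.05,0],[0,0,58.7,-0.474,-0.461,0.05,0],[0,0,58.7,-0.474,-0.461,0.05,0],[0,0,58.7,-0.474,-0.461,0.05,0],[0,0,58.7,-0.474,-0.461,0.05,0],[0,0,58.7,-0.474,-0.461,0.05,0],[0,0,58.7,-0.474,-0.461,0.05,0],[0,0,58.7,-0.474,-0.461,0.05,0],[0,0,58.7,-0.474,-0.461,0.09,0],[0,0,58.7,-0.474,-0.461,0.09,0],[0,0,58.7,-0.474,-0.461,0.09,0],[0,0,58.7,-0.474,-0.461,0.09,0],[0,0,58.7,-0.474,-0.461,0.09,0],[0,0,58.7,-0.474,-0.461,0.09,0]]]'
python3 - <<'E'
from bench import manip
import cv2,numpy as np
from scipy.spatial.transform import Rotation as R
s=manip.snapshot("scene");cv2.imwrite("pics/s1.png",cv2.resize(s["img"][120:270,190:340,::-1],None,fx=4,fy=4,interpolation=2))
o=manip.get_obs();print(o["time"],o["eef_pos"],R.from_quat(o["tool_rot"],scalar_first=True).as_matrix().round(4),o["ft_force"],o["gripper_width"],o["qvel"].round(3))
E
```

```text
time: 2.1
eef_pos: [0.5104, 0.0218, 0.1257]
tool_rot: [0.001, 0.629, 0.777, 0.001]
ft_force: [-0.2, -1.2, 0.0]
gripper_width: 0.006
2.15 [0.5102954  0.02167371 0.12547222] [[-2.076e-01  9.782e-01  1.500e-03]
 [ 9.782e-01  2.076e-01  6.000e-04]
 [ 3.000e-04  1.600e-03 -1.000e+00]] [-0.20981244  0.31224133  0.75405455] 0.0021843088313020075 [ 0.004  0.007 -0.     0.003 -0.001 -0.001  0.002]
```

View pics/s1.png

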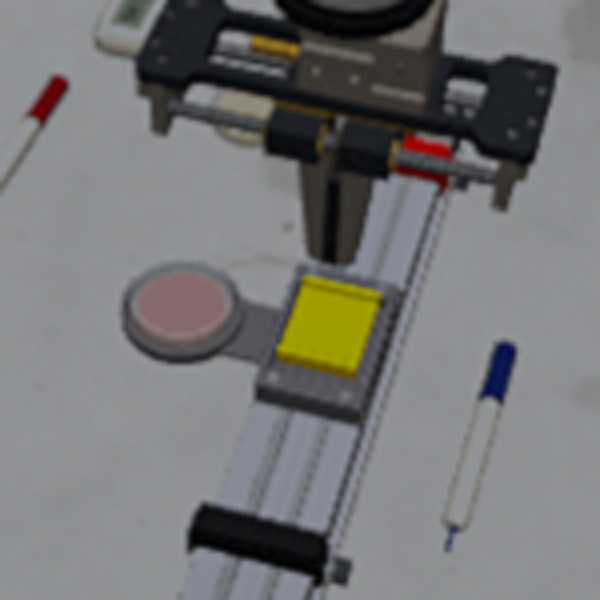

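The shut fingers hang over the button with their x axis along the rail, so the red stop is towards tool −x. Next I press.

```bash
python3 -m jog '[[[0,0,0,0,0,0.025,0],[0,0,0,0,0,0.045,0],[0,0,0,0,0,0.054,0],[0,0,0,0,0,0.057,0],[0,0,0,0,0,0.060,0],[0,0,0,0,0,0.062,0],[0,0,0,0,0,0.064,0],[0,0,0,0,0,0.066,0],[0,0,0,0,0,0.066,0],[0,0,0,0,0,0.066,0]]]'
```

```text
time: 3.15
eef_pos: [0.5104, 0.0212, 0.0606]
tool_rot: [0.0, 0.63, 0.777, 0.001]
ft_force: [-4.5, -0.6, 13.6]
gripper_width: 0.004
```

```bash
python3 -m jog '[[[0,0,0,0,0,0.001,0],[0,0,0,0,0,0.002,0],[0,0,0,0,0,0.003,0],[0,0,0,0,0,0.003,0],[0,0,0,0,0,0.003,0]]]'
```

```text
time: 3.65
eef_pos: [0.5105, 0.0212, 0.0591]
tool_rot: [-0.0, 0.63, 0.777, 0.001]
ft_force: [-9.0, -0.5, 29.7]
gripper_width: 0.006
```

It is on the hard stop: 30 N at z = 0.059, which matches the text. Now I push along tool −x.

```bash
python3 -m jog '[[[0,0,0,-0.002,0,0,0],[0,0,0,-0.005,0,0,0],[0,0,0,-0.010,0,0,0],[0,0,0,-0.015,0,0,0],[0,0,0,-0.020,0,0,0],[0,0,0,-0.025,0,0,0],[0,0,0,-0.030,0,0,0],[0,0,0,-0.035,0,0,0],[0,0,0,-0.040,0,0,0],[0,0,0,-0.045,0,0,0],[0,0,0,-0.050,0,0,0],[0,0,0,-0.055,0,0,0],[0,0,0,-0.060,0,0,0],[0,0,0,-0.065,0,0,0],[0,0,0,-0.070,0,0,0],[0,0,0,-0.075,0,0,0],[0,0,0,-0.079,0,0,0],[0,0,0,-0.082,0,0,0],[0,0,0,-0.084,0,0,0],[0,0,0,-0.084,0,0,0]]]'
python3 - <<'E'
from bench import manip
import cv2
s=manip.snapshot("scene");cv2.imwrite("pics/s2.png",cv2.resize(s["img"][120:270,190:340,::-1],None,fx=4,fy=4,interpolation=2))
E
```

```text
time: 5.65
eef_pos: [0.5282, -0.0621, 0.0592]
tool_rot: [0.001, 0.63, 0.776, 0.001]
ft_force: [-8.3, -1.8, 26.1]
gripper_width: 0.003
```

View pics/s2.png

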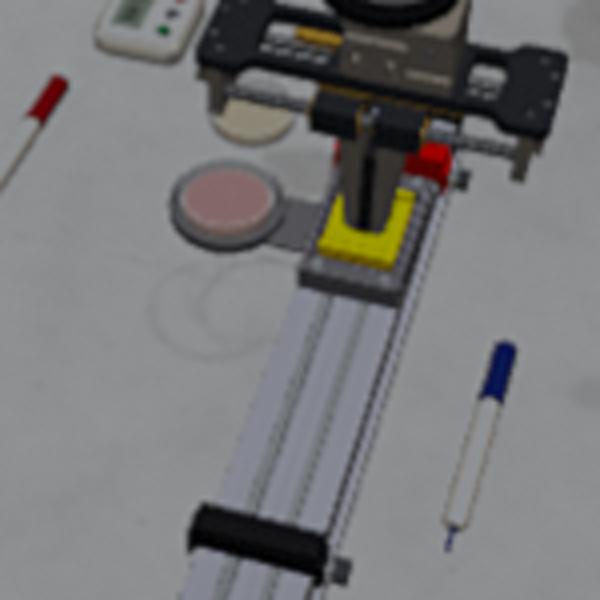

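The carriage has ridden along with the dish in its nest, just short of the red stop. I continue until contact shows in the force.

```bash
python3 -m jog '[[[0,0,0,-0.003,0,0,0],[0,0,0,-0.006,0,0,0],[0,0,0,-0.009,0,0,0],[0,0,0,-0.011,0,0,0],[0,0,0,-0.013,0,0,0],[0,0,0,-0.014,0,0,0],[0,0,0,-0.015,0,0,0],[0,0,0,-0.015,0,0,0],[0,0,0,-0.015,0,0,0]]]'
```

```text
time: 6.6
eef_pos: [0.531, -0.0751, 0.0592]
tool_rot: [-0.0, 0.63, 0.777, 0.001]
ft_force: [-8.6, 2.3, 27.4]
gripper_width: 0.001
```

```bash
python3 -m jog '[[[0,0,0,-0.001,0,0,0],[0,0,0,-0.002,0,0,0],[0,0,0,-0.003,0,0,0],[0,0,0,-0.003,0,0,0],[0,0,0,-0.003,0,0,0]]]'
python3 - <<'E'
from bench import manip
from h import *
for n,z in(("top",.060),):
    s=manip.snapshot(n);cv2.imwrite("pics/t3.png",cv2.resize(s["img"][140:280,230:400,::-1],None,fx=4,fy=4,interpolation=2))
s=manip.snapshot("scene");cv2.imwrite("pics/s3.png",s["img"][:,:,::-1])
E
```

```text
time: 7.1
eef_pos: [0.531, -0.0753, 0.0592]
tool_rot: [-0.002, 0.629, 0.777, 0.002]
ft_force: [-10.8, 8.2, 30.2]
gripper_width: 0.002
```

View pics/t3.png

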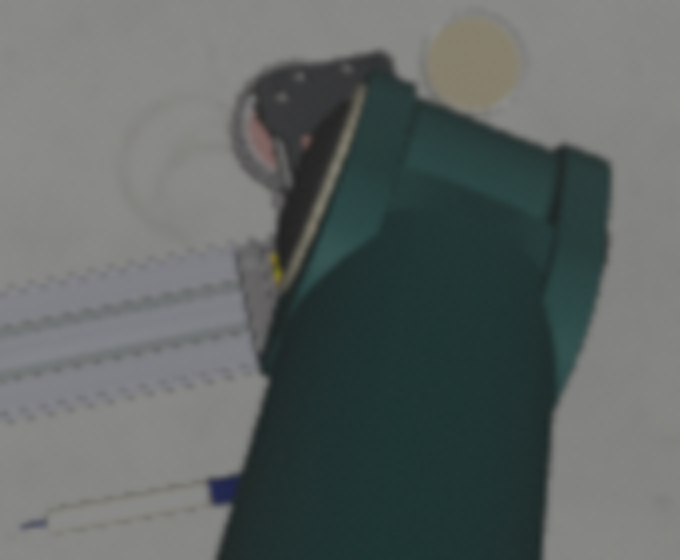

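The top view is blocked by the arm. The TCP did stall, though: 0.2 mm of motion for a 3 mm command, with the force along the rail up about 6 N. That means it is against the stop, so I lift straight up, clear of everything, and then move back for a view.

```bash
python3 -m jog '[[[0,0,0,0,0,-0.003,0],[0,0,0,0,0,-0.008,0],[0,0,0,0,0,-0.015,0],[0,0,0,0,0,-0.04,0],[0,0,0,0,0,-0.08,0],[0,0,0,0,0,-0.12,0],[0,0,0,0.04,0,-0.13,0],[0,0,0,0.08,0,-0.13,0],[0,0,0,0.12,0,-0.13,0],[0,0,0,0.16,0,-0.13,0],[0,0,0,0.2,0,-0.13,0],[0,0,0,0.25,0,-0.13,0],[0,0,0,0.3,0,-0.13,0],[0,0,0,0.3,0,-0.13,0],[0,0,0,0.3,0,-0.13,0],[0,0,0,0.3,0,-0.13,0]]]'
python3 - <<'E'
from bench import manip
from h import *
np.set_printoptions(precision=4,suppress=True)
S=manip.snapshot("scene");T=manip.snapshot("top");o=manip.get_obs();print(o["time"],o["eef_pos"],o["ft_force"])
y,r=blob(T,"yellow",(313,211)),blob(T,"red",(339,207))
py=plane(T,[cen(y)],.066)[0];pr=plane(T,[cen(r)],.062)[0]
print(cen(y),cv2.contourArea(y),py,pr,np.linalg.norm((py-pr)[:2]))
print("tri",*tri(S,cen(blob(S,"yellow",(285,175))),T,cen(y)))
a=cv2.resize(S["img"][120:270,190:340,::-1],(400,400),interpolation=2);b=cv2.resize(T["img"][140:270,250:380,::-1],(400,400),interpolation=2)
cv2.imwrite("pics/f.png",np.hstack([a,b]))
E
```

```text
time: 8.8
eef_pos: [0.4695, 0.2135, 0.1859]
tool_rot: [0.0, 0.63, 0.776, 0.0]
ft_force: [0.9, -0.3, -0.2]
gripper_width: 0.01
8.9 [0.4696 0.2132 0.1859] [0.5943 0.1018 0.544 ]
(313.27466150870407, 211.1286266924565) 517.0 [ 0.5304 -0.0756  0.066 ] [ 0.5413 -0.1267  0.062 ] 0.05221313707546483
tri [ 0.5292 -0.0767  0.0611] 0.003261507102507237
```

View pics/f.png

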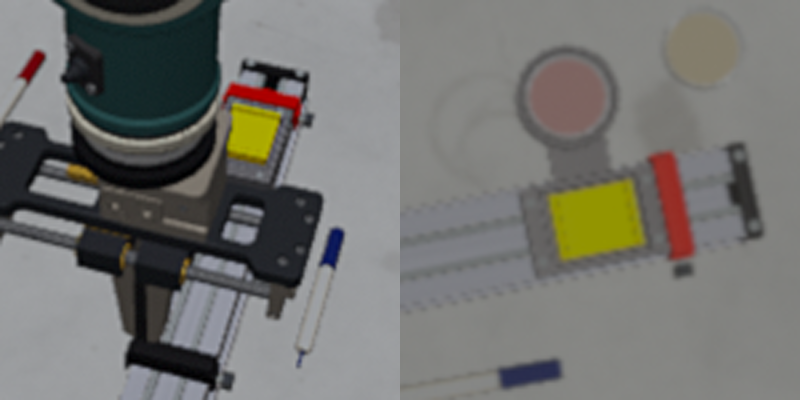

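The top view shows the carriage face touching the red stop (button centre at (313,211)). The measured distance is 52 mm against a nominal 53 mm, the dish is in its nest, and the bystanders are where they were.

```bash
python3 -c "
from bench import manip
print(manip.job_done())"
```

```text
the job is handed in; nothing more can be done
None
```

The carriage is against the red stop with the button released, and the job is handed in; no verdict was reported. I pressed the button to its hard stop with shut fingertips (about 30 N, fingertips at 59 mm), pushed the carriage about 98 mm to the red stop, lifted straight up and backed away. The whole run took about 9 s of the 32 s allowed.

**Last checks:**
- **Contact with the stop:** with the button still pressed, a further 3 mm command moved the fingertips only 0.2 mm, and the force along the rail rose by about 6 N. After release, the top view measured 52.2 mm from carriage to red stop, against a nominal 53 mm and a limit of 56 mm.
- **Button up:** the yellow area in the top view was 517 px, against 515 px at the start. This is only weak evidence of height. The two-view height came out at 61 mm, the same as before pressing, but both readings are below the stated 65 mm. I put that down to the visible sides of the cap, and the last reading had a 3 mm mismatch between the two views.
- **Dish and bystanders:** by eye in the last picture, the pink dish was in its nest and the tan dish and marker were undisturbed. The stopper was outside that crop and I did not measure it, but the arm stayed well above the bench on its side.
- **Robot clear:** the arm was well clear of everything, with about 1 N or less on the tool at hand-in.

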